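# Snap the spacer tub's lid shut all round

## Task

The lid of the grey spacer tub has sprung up along all four sides: press down each of the four white rim sections with the fingertips until every one clicks shut and lies level. Only press: leave the tub standing where it is, do not lift, drag or tip it, and leave the other things on the bench alone.

Things in the scene. Friction and masses are not known exactly. Their poses are not given: they have to be found in the camera images.
- tub: spacer tub: grey plastic box of tile spacers standing loose on the bench, 0.8 to 1.3 kg, under a lid 150 mm along its x by 220 mm along its y; origin at the centre of its underside, z up, yaw within 0.55 rad of the bench's. Its four white rim sections lie between white 34 mm square corners (fixed, top at 76 mm): far on its +x side, near -x (148 mm long); left +y, right -y (78 mm long)
- lid_centre (a point): centre of the lid's fixed clear panel (82 x 152 mm), on its top, 73 mm above the bench. Each rim section is 34 mm wide from the panel to its outer edge and hinged along the panel's edge; snapped shut it lies level, its top 76 mm above the bench, with a thumb ridge 1.5 mm high along it. The shut press points lie 65 mm (far, near) and 100 mm (left, right) from here
- far_press (a point): press point of the far section (+x side of the tub): on its top face, 24 mm out from its hinge, 10 mm in from the outer edge, half-way along; rides up and down with the section. Axes: x outward from the tub, z up off the face. It is 76 mm above the bench when shut
- far (a joint): angle of the far section, rad: 0 = snapped shut and level, 0.4 = fully sprung up (outer edge 13 mm high). Starts at 0.22 to 0.38. Pushing it down takes about 8 N at the press point (6 N at the outer edge) until it meets its stop at 0; it stays wherever it is left, so a part-way press leaves it part-way up
- left_press (a point): press point of the left section (+y side of the tub): on its top face, 24 mm out from its hinge, 10 mm in from the outer edge, half-way along; rides up and down with the section. Axes: x outward from the tub, z up off the face. It is 76 mm above the bench when shut
- left (a joint): angle of the left section, rad: 0 = snapped shut and level, 0.4 = fully sprung up (outer edge 13 mm high). Starts at 0.22 to 0.38. Pushing it down takes about 8 N at the press point (6 N at the outer edge) until it meets its stop at 0; it stays wherever it is left, so a part-way press leaves it part-way up
- near_press (a point): press point of the near section (-x side of the tub): on its top face, 24 mm out from its hinge, 10 mm in from the outer edge, half-way along; rides up and down with the section. Axes: x outward from the tub, z up off the face. It is 76 mm above the bench when shut
- near (a joint): angle of the near section, rad: 0 = snapped shut and level, 0.4 = fully sprung up (outer edge 13 mm high). Starts at 0.22 to 0.38. Pushing it down takes about 8 N at the press point (6 N at the outer edge) until it meets its stop at 0; it stays wherever it is left, so a part-way press leaves it part-way up
- right_press (a point): press point of the right section (-y side of the tub): on its top face, 24 mm out from its hinge, 10 mm in from the outer edge, half-way along; rides up and down with the section. Axes: x outward from the tub, z up off the face. It is 76 mm above the bench when shut
- right (a joint): angle of the right section, rad: 0 = snapped shut and level, 0.4 = fully sprung up (outer edge 13 mm high). Starts at 0.22 to 0.38. Pushing it down takes about 8 N at the press point (6 N at the outer edge) until it meets its stop at 0; it stays wherever it is left, so a part-way press leaves it part-way up
- jar: glass jar of spacers with a steel cap, 74 mm across, 90 mm tall, near the left or right end of the tub; loose, to be left alone; origin at the centre of its underside
- block: wooden tapping block 50 x 110 x 42 mm, near the other end of the tub; loose, to be left alone; origin at the centre of its underside
- tile: white ceramic corner tile 100 x 100 x 9 mm with a 39 mm high upstand along its +x edge, beyond the tub; loose, to be left alone; origin at the centre of its underside
- pencil: flat carpenter's pencil 160 x 14 x 8 mm along its x, between tub and robot; loose, to be left alone; origin at the centre of its underside

How it is judged:
At the end, for the whole second after the job is handed in: all four rim sections are shut (each within 0.05 rad of level, its edge less than 2 mm up), and the tub stands upright and at rest on the bench within 30 mm of where it began (value of joint each of far, left, near, right below 0.05 rad and distance of tub from where it was at the start of the episode below 0.03 m and angle between tub's own z axis and vertical below 0.05 rad and linear speed of tub below 0.02 m/s); the robot touches nothing.
It fails at once if the tub is lifted (more than 10 mm) (height (world z) of tub above 0.01 m).
It fails at once if the tub is tipped (more than 0.12 rad) (angle between tub's own z axis and vertical above 0.12 rad).
It fails at once if the tub is dragged or pushed away (more than 40 mm) (distance of tub from where it was at the start of the episode above 0.04 m).
It fails at once if another thing on the bench is disturbed (moved more than 20 mm) (distance of any of jar, block, tile, pencil from where it was at the start of the episode above 0.02 m).
It also fails if it takes over 48 s, if anything falls off the work surface, if the arm or the gripper's body presses on something with over 40 N, if the wrist force passes 120 N, or if a joint passes its speed limit or range.

## Robot

A 7-joint arm with a two-finger parallel gripper is mounted at the origin on the work surface. World frame = base frame: x ahead of the robot, y to its left, z up, the work surface at z = 0. Lengths are in m, angles in rad, forces in N, time in s.
With the tool pointing down it reaches from about 0.35 to 0.9 m from the base axis. Payload 7.2 kg.
Tool frame: the origin (TCP) lies between the finger pads; the fingertips stand 25 mm ahead of it and the grasp point (between the pads) lies 6 mm ahead of it; z points along the fingers, x is the direction in which the jaws open and shut, and the axes are right-handed (so a half turn about z gives the same grasp; the last joint's range is limited). The gripper opens to 85 mm and grips with 20 to 120 N. Pads are 22 mm wide; open, the fingers measure 114 mm over their backs; the gripper's body (76 mm by 85 mm) begins 54 mm behind the grasp point. The pads swing forward as they close: fully open they stand 13 mm farther back than shut.
Start: joints at [-1.176, 0.411, -0.013, 1.596, 0.006, 1.134, -0.082], TCP at [0.279, 0.559, 0.256] pointing down, gripper open.
Joint ranges: [-2.95, 2.95], [-0.29, 1.99], [-1.47, 1.44], [0.14, 2.54], [-1.03, 4.17], [0.13, 1.85], [-2.86, 2.86]. Speed limits (rad/s): [2.39, 2.39, 3.01, 3.01, 3.14, 3.14, 3.14].

## Interface

Orientations are given as a unit quaternion [x, y, z, w].
In Python, from workcell import arm gives the robot as it stands.
- The arm moves only by the tool carry_out, never from a script. Its argument "plan" is a list that holds one entry, the list of rows, each a list of 4 numbers: the shift along the world's x, y, z in m, then the turn about the world's z in rad. A call has 1 to 12 rows; each row shifts and turns the commanded pose from where the row before left it; what a row does not reach is not made up. A row lasts 1/12 s, in which the tool goes at most 41.7 mm and 7.16 degrees, less where a joint would pass 70% of its speed; a pose out of reach is approached as far as the arm can. A call with a gripper value outside its range is refused whole. "hand" is the opening, from -1 (shut) to 1 (fully open), set as the call begins (left out, the last holds). The fingers move at their own pace and stop on an object; "force" is the grip in N (left out, the last holds). Time passes only in rows, so rows that do not move let the fingers close. It gives the time, the measured TCP pose, the force and the opening at its end, in the units of the state.
- arm.sense(): the state, without advancing time (a new reading comes with each control period).
- arm.get_image(name): name is "scene" or "top"; returns a dict with "img" (384x512x3 uint8, blue, green, red), "camera_matrix" (3x3 intrinsics, pixels), "k1" (the pictures are not rectified: a ray, as slopes to the right and down, at radius r is drawn at 1 + k1 r^2 times it, then the intrinsics apply), "position" and "rotation" of the camera in the world. Camera axes: x right, y up, looking along -z (the intrinsics and any distortion apply to the point x, -y, -z); pixel columns grow to the right and rows downward; lengths in m; the calibration is good to about 2 mm. A picture is of the moment at which its call begins. There is no depth.
- arm.job_done(): hands the job in, once; it reports no verdict.
The state is a dict: "clock": time; "q": joint angles; "dq": joint speeds; "effort": joint torques, N m; "position": TCP position; "ee_rot": TCP orientation; "force": force on the tool from outside, world axes, zero at the start; "moment": the same for the moment, N m; "grip_width": finger opening in m.
Only numpy, scipy, OpenCV 4.12 (cv2) and the standard library are available. Lean on these libraries where they do the work, as an engineer would, in place of code of your own. Each camera call takes 0.05 s, during which the arm holds its last target. There are 200 camera calls.

## Working session

There is one attempt and no reset: what is moved stays moved. The work goes in short steps, Python scripts to look and compute and a tool call to move; the robot and the scene stay as the last step left them, time stands still between calls to the robot, and variables do not carry over. Pictures are saved under pics/ and viewed, on a budget of 10 in all, crops included, one or two more only if the job needs it, and the job is handed in when it is done.

Besides the shell and the picture viewer there is one more tool, called after "Emit:" as name(argument=value, ...) on one line, values as JSON. carry_out: Moves the arm, as the interface text tells. Its arguments: {"type":"object","properties":{"plan":{"type":"array"},"hand":{"type":"number"},"force":{"type":"number"}},"required":["plan"]}

```bash
mkdir -p pics; cat > h.py <<'E'
import numpy as np, cv2
from workcell import arm
def snap(n,f):
    d=arm.get_image(n); cv2.imwrite('pics/'+f,d['img']); np.savez(f'{n}.npz',**{k:np.asarray(v) for k,v in d.items()}); return d
def ray(d,u,v):
    K=d['camera_matrix']; p=cv2.undistortPoints(np.array([[[u,v]]],float),K,np.array([float(d['k1']),0,0,0]))[0,0]
    return d['position'],d['rotation']@np.array([p[0],-p[1],-1])
def atz(d,u,v,z):
    o,r=ray(d,u,v); return o+r*(z-o[2])/r[2]
def proj(d,P):
    c=d['rotation'].T@(np.asarray(P)-d['position']); x,y=c[0]/-c[2],-c[1]/-c[2]; s=1+float(d['k1'])*(x*x+y*y)
    K=d['camera_matrix']; return K[0,0]*x*s+K[0,2],K[1,1]*y*s+K[1,2]
E
python3 -c "
from h import *
a=snap('top','top0.png');b=snap('scene','scene0.png')
for d in(a,b):print(d['position'],d['rotation'].round(3),d['k1'],d['camera_matrix'])
s=arm.sense();print(s['position'],s['ee_rot'],s['force'],s['clock'],s['grip_width'])
"
```

```text
[0.43958357 0.06079641 0.90777946] [ 0.048 -0.072 -0.698  0.711] -0.06959733944668892 [[346.51315227   0.         257.38548953]
 [  0.         346.51315227 199.31572945]
 [  0.           0.           1.        ]]
[0.94439528 0.49820893 0.62138703] [0.134 0.376 0.865 0.304] -0.09858676878463726 [[395.47091755   0.         254.84403973]
 [  0.         395.47091755 184.89744072]
 [  0.           0.           1.        ]]
[0.2788684  0.55887726 0.25552692] [ 8.50417756e-01  5.26107496e-01 -6.05374327e-04  4.20531324e-04] [-0.0055333   0.21567294  0.49596659] 0.1 0.08585931990905447
```

View pics/top0.png

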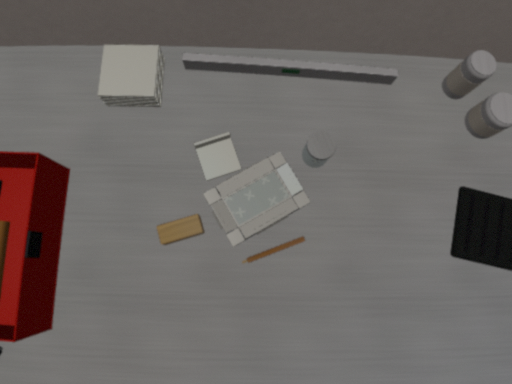

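View pics/scene0.png

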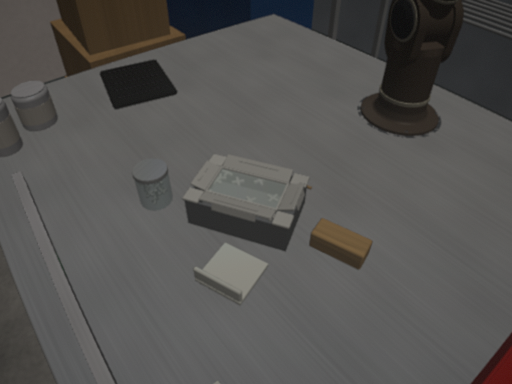

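```bash
sed -i "s/    d=arm.get_image(n);/    d=arm.get_image(n); d['rotation']=R.from_quat(d['rotation']).as_matrix() if np.size(d['rotation'])==4 else d['rotation'];/; 1a from scipy.spatial.transform import Rotation as R" h.py
python3 -c "
from h import *
d=snap('top','top1.png')
c=d['img'][110:280,140:350]; cv2.imwrite('pics/crop1.png',cv2.convertScaleAbs(cv2.resize(c,None,fx=3.5,fy=3.5,interpolation=2),alpha=1.3))
print(d['rotation'].round(3)); print(atz(d,256,198,.076))
"
```

```text
[[ 0.015  0.985 -0.17 ]
 [-0.999  0.021  0.032]
 [ 0.035  0.169  0.985]]
[0.58597793 0.03689299 0.076     ]
```

View pics/crop1.png

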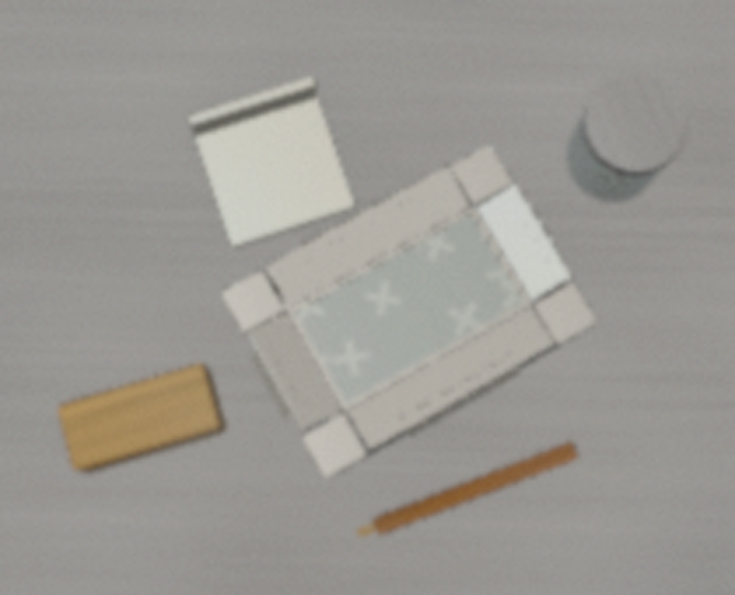

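The crop shows the outer lid corners at (222,297), (490,146), (595,320) and (327,478). The block is off the left end, the jar off the right end, the pencil at the near side and the tile at the far side.

```bash
python3 -c "
from h import *
d=dict(np.load('top.npz'))
w=lambda u,v,z:atz(d,140+u/3.5,110+v/3.5,z)[:2]
P=np.array([w(222,297,.076),w(490,146,.076),w(595,320,.076),w(327,478,.076)])
M=np.array([[.075,.11],[.075,-.11],[-.075,-.11],[-.075,.11]])
c=P.mean(0); H=(P-c).T@M; yaw=np.arctan2(H[1,0]-H[0,1],H[0,0]+H[1,1])
Rm=np.array([[np.cos(yaw),-np.sin(yaw)],[np.sin(yaw),np.cos(yaw)]])
print('c',c,'yaw',yaw,'res mm',((P-c)-M@Rm.T)*1e3)
for n,p in dict(far=[.065,0],left=[0,.1],near=[-.065,0],right=[0,-.1]).items(): print(n,(c+Rm@p).round(4))
print('jar',w(634,123,.09),'tile up',w(190,118,.039),w(314,80,.039),'block',w(140,415,.042),'pencil',w(370,530,.008),w(576,450,.008))
s=arm.sense(); m=R.from_quat(s['ee_rot']).as_matrix(); print('tool x',m[:,0],'ang',np.arctan2(m[1,0],m[0,0]))
"
```

```text
c [0.58595548 0.03416342] yaw 0.5472594239425614 res mm [[-1.70081364 -2.16691687]
 [-2.24658737 -0.6994602 ]
 [ 1.0793001   3.13102166]
 [ 2.86810091 -0.2646446 ]]
far [0.6415 0.068 ]
left [0.5339 0.1196]
near [5.304e-01 3.000e-04]
right [ 0.638  -0.0512]
jar [ 0.72050454 -0.12284124] tile up [0.73301253 0.19924892] [0.76513196 0.10774348] block [0.51071201 0.22407186] pencil [0.43254072 0.05874509] [ 0.49335458 -0.09322867]
tool x [ 0.44642738  0.894819   -0.00124611] ang 1.1080271570548748
```

Emit:
carry_out(plan=[[[0.016,-0.0275,0,-0.047],[0.016,-0.0275,0,-0.047],[0.016,-0.0275,0,-0.047],[0.016,-0.0275,0,-0.047],[0.016,-0.0275,0,-0.047],[0.016,-0.0275,0,-0.047],[0.016,-0.0275,0,-0.047],[0.016,-0.0275,0,-0.047],[0.016,-0.0275,0,-0.047],[0.016,-0.0275,0,-0.047],[0.016,-0.0275,0,-0.047],[0.016,-0.0275,0,-0.047]]], hand=-1, force=40)

```text
clock: 1.15
position: [0.4715, 0.2278, 0.2563]
ee_rot: [0.964, 0.268, -0.0, -0.0]
force: [1.1, -0.3, -0.5]
grip_width: 0.0001
```

Emit:
carry_out(plan=[[[0.016,-0.0275,-0.02,0],[0.016,-0.0275,-0.02,0],[0.016,-0.0275,-0.02,0],[0.016,-0.0275,-0.02,0],[0,0,-0.02,0],[0,0,0,0],[0,0,0,0],[0,0,0,0]]])

```text
clock: 1.82
position: [0.535, 0.1205, 0.1571]
ee_rot: [0.963, 0.269, 0.0, -0.0]
force: [0.5, 0.3, 0.1]
grip_width: -0.0002
```

```bash
python3 -c "
from h import *
a=snap('top','t2.png');b=snap('scene','s2.png')
for d in(a,b): print(proj(d,[.5339,.1196,.076]),proj(d,[.535,.1205,.132]))
f=lambda i:cv2.resize(i,(400,400),interpolation=2)
cv2.imwrite('pics/c2.png',cv2.convertScaleAbs(np.hstack([f(a['img'][130:260,190:320]),f(b['img'][110:260,180:330])]),alpha=1.3))
"
```

```text
(np.float64(221.33287604839154), np.float64(218.59477445332362)) (np.float64(219.2743574513151), np.float64(215.2577771513175))
(np.float64(296.2976449764187), np.float64(196.885407091342)) (np.float64(298.4067225694229), np.float64(176.04221391893944))
```

View pics/c2.png

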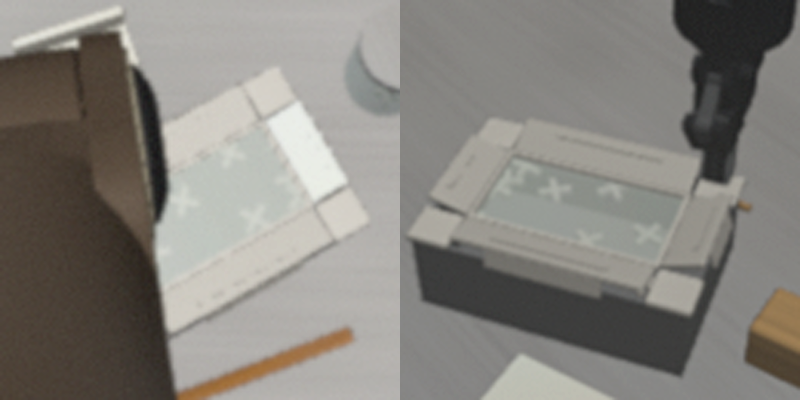

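The fingertip shows at about (715,180) in the right-hand view, where I predicted it. It hangs over the left section, whose centre is near (700,225).

Emit:
carry_out(plan=[[[-0.001,-0.001,-0.012,0],[0,0,-0.012,0],[0,0,-0.012,0],[0,0,-0.004,0],[0,0,-0.003,0],[0,0,-0.003,0],[0,0,-0.003,0],[0,0,-0.002,0],[0,0,-0.001,0],[0,0,0,0],[0,0,0,0]]])

```text
clock: 2.83
position: [0.5344, 0.1196, 0.1055]
ee_rot: [0.963, 0.269, 0.001, -0.001]
force: [-1.8, 1.1, 3.5]
grip_width: -0.0002
```

Emit:
carry_out(plan=[[[0,0,-0.001,0],[0,0,-0.001,0],[0,0,-0.001,0],[0,0,-0.001,0],[0,0,0,0],[0,0,0,0]]])

```text
clock: 3.33
position: [0.5345, 0.1194, 0.1012]
ee_rot: [0.963, 0.269, 0.001, -0.001]
force: [-2.1, 4.3, 5.5]
grip_width: 0.0001
```

Emit:
carry_out(plan=[[[0,0,-0.001,0],[0,0,-0.001,0],[0,0,0,0],[0,0,0,0]]])

```text
clock: 3.67
position: [0.5346, 0.1194, 0.1007]
ee_rot: [0.963, 0.269, 0.001, -0.001]
force: [-8.2, 2.5, 21.3]
grip_width: -0.0003
```

Emit:
carry_out(plan=[[[0,0,0.01,0],[0,0,0.025,0],[0,0,0.023,0],[0.013,-0.0214,0,0],[0.013,-0.0214,0,0],[0.013,-0.0214,0,0],[0.013,-0.0214,0,0],[0.013,-0.0214,0,0],[0.013,-0.0214,0,0],[0.013,-0.0214,0,0],[0.013,-0.0214,0,0]]])

```text
clock: 4.58
position: [0.6386, -0.0548, 0.1566]
ee_rot: [0.963, 0.268, 0.0, 0.0]
force: [-0.3, -0.4, 0.4]
grip_width: -0.0002
```

Emit:
carry_out(plan=[[[0,0,-0.01,0],[0,0,-0.015,0],[0,0,-0.015,0],[0,0,-0.004,0],[0,0,-0.003,0],[0,0,-0.003,0],[0,0,-0.002,0],[0,0,-0.001,0],[0,0,0,0],[0,0,0,0]]])

```text
clock: 5.42
position: [0.6383, -0.0536, 0.1044]
ee_rot: [0.963, 0.268, 0.0, 0.001]
force: [-1.7, -1.3, 3.9]
grip_width: 0.0001
```

Emit:
carry_out(plan=[[[0,0,-0.001,0],[0,0,-0.001,0],[0,0,-0.001,0],[0,0,-0.001,0],[0,0,0,0],[0,0,0,0]]])

```text
clock: 5.92
position: [0.6386, -0.054, 0.101]
ee_rot: [0.963, 0.268, 0.001, 0.001]
force: [-3.4, -3.3, 9.4]
grip_width: -0.0004
```

Emit:
carry_out(plan=[[[0,0,-0.001,0],[0,0,-0.001,0],[0,0,0,0],[0,0,0,0]]])

```text
clock: 6.25
position: [0.6387, -0.054, 0.1007]
ee_rot: [0.963, 0.268, 0.001, 0.001]
force: [-8.7, -2.7, 23.3]
grip_width: -0.0001
```

Emit:
carry_out(plan=[[[0,0,0.01,0],[0,0,0.025,0],[0,0,0.023,0],[0,0.0122,0,0.12],[0,0.0122,0,0.12],[0,0.0122,0,0.12],[0.001,0.0122,0,0.12],[0.001,0.0122,0,0.12],[0.001,0.0122,0,0.12],[0,0.0122,0,0.12],[0,0.0122,0,0.12],[0,0.0122,0,0.12]]])

```text
clock: 7.25
position: [0.6412, 0.0581, 0.1556]
ee_rot: [0.686, 0.728, 0.0, 0.0]
force: [0.6, -1.2, 0.3]
grip_width: 0.0001
```

Emit:
carry_out(plan=[[[0,0.0122,0,0.12],[0,0,0,0.12],[0,0,0,0.12],[0,0,0,0.12],[0,0,0,0.011],[0,0,0,0],[0,0,0,0]]])

```text
clock: 7.83
position: [0.6411, 0.0691, 0.1554]
ee_rot: [0.493, 0.87, 0.0, 0.0]
force: [-0.4, -0.4, 0.4]
grip_width: 0.0002
```

```bash
python3 -c "
from h import *
b=snap('scene','s3.png')
q=[proj(b,[*p,.076]) for p in [(.6415,.068),(.5304,.0003)]];print(q)
cv2.imwrite('pics/c3.png',cv2.convertScaleAbs(cv2.resize(b['img'][110:260,160:360],(800,600),interpolation=2),alpha=1.3))
"
```

```text
[(np.float64(236.6688519692867), np.float64(206.80306527144734)), (np.float64(259.24028243317565), np.float64(165.55668745435116))]
```

View pics/c3.png

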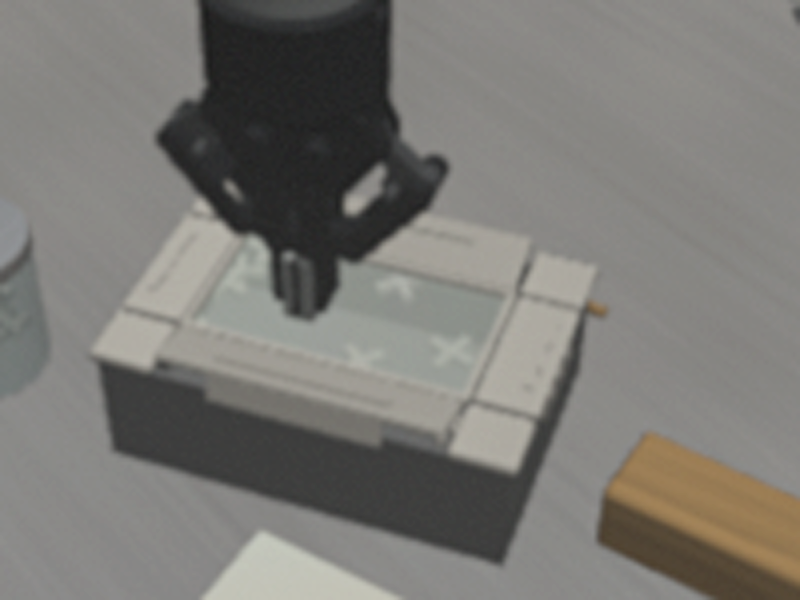

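The left and right sections now lie flush with their corners, and the tub hasn't visibly moved. The predicted far press point (307,387) falls on the raised far section.

Emit:
carry_out(plan=[[[0,0,-0.01,0],[0,0,-0.015,0],[0,0,-0.014,0],[0,0,-0.004,0],[0,0,-0.003,0],[0,0,-0.003,0],[0,0,-0.002,0],[0,0,-0.001,0],[0,0,0,0],[0,0,0,0]]])

```text
clock: 8.72
position: [0.6411, 0.0697, 0.104]
ee_rot: [0.491, 0.871, 0.0, -0.0]
force: [-3.4, 1.5, 4.5]
grip_width: 0.0003
```

Emit:
carry_out(plan=[[[0,0,-0.001,0],[0,0,-0.001,0],[0,0,-0.001,0],[0,0,0,0],[0,0,0,0]]])

```text
clock: 9.13
position: [0.6414, 0.07, 0.1012]
ee_rot: [0.491, 0.871, 0.001, 0.0]
force: [-2.3, 1.6, 6.0]
grip_width: 0.0001
```

Emit:
carry_out(plan=[[[0,0,-0.001,0],[0,0,-0.001,0],[0,0,-0.0005,0],[0,0,0,0],[0,0,0,0]]])

```text
clock: 9.55
position: [0.6415, 0.07, 0.1009]
ee_rot: [0.491, 0.871, 0.001, 0.001]
force: [-8.5, 0.2, 21.7]
grip_width: 0.0002
```

Emit:
carry_out(plan=[[[0,0,0.01,0],[0,0,0.025,0],[0,0,0.0235,0],[-0.0185,-0.0116,0,0],[-0.0185,-0.0116,0,0],[-0.0185,-0.0116,0,0],[-0.0185,-0.0116,0,0],[-0.0185,-0.0116,0,0],[-0.0185,-0.0116,0,0],[0,0,0,0],[0,0,0,0]]])

```text
clock: 10.47
position: [0.5299, -0.0015, 0.1568]
ee_rot: [0.492, 0.871, 0.0, 0.001]
force: [0.1, 0.1, -0.2]
grip_width: -0.0001
```

Emit:
carry_out(plan=[[[0,0,-0.01,0],[0,0,-0.015,0],[0,0,-0.015,0],[0,0,-0.004,0],[0,0,-0.003,0],[0,0,-0.003,0],[0,0,-0.002,0],[0,0,-0.001,0],[0,0,0,0],[0,0,0,0]]])

```text
clock: 11.3
position: [0.5305, -0.0002, 0.1033]
ee_rot: [0.491, 0.871, 0.0, 0.0]
force: [0.9, -0.2, 0.2]
grip_width: 0.0002
```

Emit:
carry_out(plan=[[[0,0,-0.001,0],[0,0,-0.001,0],[0,0,-0.001,0],[0,0,0,0],[0,0,0,0]]])

```text
clock: 11.72
position: [0.5305, -0.0003, 0.101]
ee_rot: [0.491, 0.871, 0.0, 0.0]
force: [-3.9, 0.5, 8.8]
grip_width: 0.0003
```

Emit:
carry_out(plan=[[[0,0,-0.001,0],[0,0,-0.001,0],[0,0,0,0],[0,0,0,0]]])

```text
clock: 12.05
position: [0.5306, -0.0003, 0.1006]
ee_rot: [0.491, 0.871, 0.0, 0.001]
force: [-8.5, -1.2, 26.8]
grip_width: 0.0001
```

Emit:
carry_out(plan=[[[0,0,0.01,0],[0,0,0.03,0],[0,0,0.04,0],[-0.01,0.035,0.02,0],[-0.01,0.035,0,0],[-0.01,0.035,0,0],[-0.01,0.035,0,0],[-0.01,0.035,0,0],[-0.01,0.035,0,0],[-0.01,0.035,0,0],[0,0.035,0,0],[0,0,0,0]]])

```text
clock: 13.05
position: [0.4582, 0.2879, 0.1988]
ee_rot: [0.487, 0.873, 0.003, -0.001]
force: [0.8, 0.7, 0.5]
grip_width: 0.0001
```

Emit:
carry_out(plan=[[[-0.01,0.035,0,0],[-0.01,0.035,0,0],[-0.01,0.035,0,0],[-0.01,0.035,0,0],[0,0,0,0],[0,0,0,0]]])

```text
clock: 13.55
position: [0.4186, 0.4221, 0.198]
ee_rot: [0.489, 0.872, 0.0, -0.001]
force: [0.1, -0.1, -0.2]
grip_width: -0.0004
```

```bash
python3 -c "
from h import *
a=snap('top','t4.png');b=snap('scene','s4.png')
f=lambda i:cv2.resize(i,(400,400),interpolation=2)
cv2.imwrite('pics/c4.png',cv2.convertScaleAbs(np.hstack([f(a['img'][130:260,190:320]),f(b['img'][110:260,180:330])]),alpha=1.3))
"
```

```text
(no output)
```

View pics/c4.png

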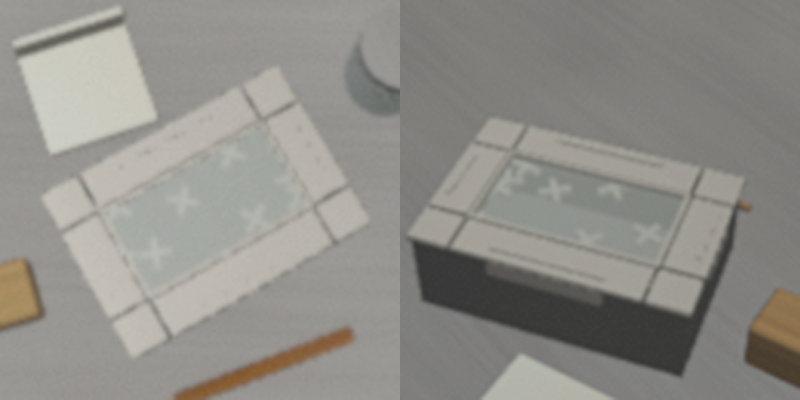

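All four sections lie flush with the corners and have the same shading. The lid corners are at the same pixels as before: (280,68) and (368,218) in the top view, (410,237) and (690,313) in the scene view. The other things haven't moved.

```bash
python3 -c "
from workcell import arm
print(arm.job_done())"
```

```text
the job is handed in; nothing more can be done
None
```

I pressed all four rim sections shut with the closed fingertips, in the order left, right, far, near, then backed the arm off clear and handed the job in. The hand-in reported no verdict.

- **Presses:** each section met its stop with the fingertips 76 mm above the bench. The upward force there jumped from about 6–9 N to 21–27 N.
- **Last pictures:** in both camera views all four sections lie flush with the corners. The tub's corners are at the same pixels as at the start, and no other object has visibly moved.
- **Mismatches:** the right section was pressed about 3 mm from its press point, mostly outward, but it still closed. The near section showed almost no force (0.2 N) partway down, then behaved like the others. My fit of the lid's corners was good to about 3 mm.
- **Time:** about 14 s of the 48 s allowed.

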